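# Fetch the egg from behind the bottles and box it

### The job

Move the stoppered flask and the capped bottle off the black stand and stand both on the white sheet, then take the egg from behind them and set it upright in the cup inside the round tub, without dropping it. Then put the lid fully home on the tub (it only goes down if the egg sits right down in its cup) and put the flask and the bottle each back where it stood on the black stand. Leave the rubber bulb, the dish and the notebook where they are.

Things in the scene. Friction and masses are not known exactly. Their poses are not given: they have to be found in the camera images.
- flask_mid (a point): Stoppered conical glass flask, 128 mm tall, round: base 68 mm across, tapering to a 26 mm neck at 80 mm; a dark rubber stopper 34 mm across from 102 to 128 mm above its underside (grip the stopper). This point is on its axis, 64 mm above its underside; z is up along the axis. 0.11 to 0.22 kg. At the start it stands on the black stand, on the left or the right.
- bottle_mid (a point): Capped amber reagent bottle with a paper label, 128 mm tall, round: straight body 58 mm across up to 78 mm, then a shoulder to a 26 mm neck; a black cap 34 mm across from 102 to 128 mm above its underside (grip the cap). This point is on its axis, 64 mm above its underside; z is up along the axis. 0.13 to 0.25 kg. At the start it stands on the black stand beside the flask, about 94 mm from it centre to centre.
- egg_mid (a point): Hen's egg, rigid, 56 mm tall, 44 mm across (widest 27 mm above its underside), standing upright in the ring cup at the rear of the black stand, close behind the flask and the bottle, so that they leave no room for a gripper. This point is its centre, 28 mm above its underside; z is up along its long axis. About 0.06 kg.
- lid_mid (a point): Round white lid lying on the bench, knob up, 140 mm across and 42 mm tall in all: a tapered plug below (112 mm across at the bottom, 122 mm at its top, 6 mm deep), a plate 6 mm thick, and a grey knob 28 mm across and 30 mm tall at its centre. This point is on its axis, 21 mm above the plug's underside (so the knob runs from 9 mm below to 21 mm above this point); z is up. About 0.12 kg.
- rack: Black fixed stand, a plate 130 mm (its x) by 176 mm (its y) and 8 mm thick. Origin: centre of its underside. Its egg cup is a steel ring, 37 mm inside, 43 mm outside, 8 mm high above the plate, centred 34 mm towards +x of the origin. Flask and bottle stand about 10 mm towards -x and 47 mm to either side.
- mat: White paper sheet fixed on the bench, 200 mm (its x) by 130 mm (its y), 3 mm thick, the side area for flask and bottle. Origin: centre of its underside.
- tub: Round white open tub fixed on the bench, 140 mm outside, 132 mm inside, 72 mm high, floor 5 mm thick. Origin: centre of its underside; z up. At the centre of its floor is a ring cup, 37 mm inside, 43 mm outside, 8 mm high above the floor; the egg stands inside the ring on the floor. When the lid is home its plate rests on the rim (plug underside 66 mm above the bench).
- bulb: Bystander: orange rubber bulb, 64 mm across, 95 mm tall with its spout, standing. Origin: centre of its underside.
- dish: Bystander: shallow glass dish with its cover on, 90 mm across, 16 mm high. Origin: centre of its underside.
- notebook: Bystander: dark blue notebook lying flat, 150 by 210 mm, 18 mm thick. Origin: centre of its underside.
There are look-alikes about, which are no part of the job. What is shaped like the part that bears lid_mid but green, orange or purple is not meant.

How it is judged:
By the outcome, as a careful person would: the job done as asked, in the order asked, and still so for the second after the job is handed in, with the robot touching nothing.
It also fails if it takes over 136 s, if anything falls off the work surface, if the arm or the gripper's body presses on something with over 40 N, if the wrist force passes 120 N, or if a joint passes its speed limit or range.

### The arm

A 7-joint arm with a two-finger parallel gripper is mounted at the origin on the work surface. World frame = base frame: x ahead of the robot, y to its left, z up, the work surface at z = 0. Lengths are in mm, angles in rad, forces in N, time in s.
With the tool pointing down it reaches from about 400 to 875 mm from the base axis. Payload 4.4 kg.
Tool frame: the origin (TCP) lies at the very end of the fingers, on their centre line; the grasp point (between the pads) lies 19 mm behind it; z points along the fingers, x is the direction in which the jaws open and shut, and the axes are right-handed (so a half turn about z gives the same grasp; the last joint's range is limited). The gripper opens to 85 mm and grips with 20 to 120 N. Pads are 22 mm wide; open, the fingers measure 114 mm over their backs; the gripper's body (76 mm by 85 mm) begins 54 mm behind the grasp point. The pads swing forward as they close: fully open they stand 13 mm farther back than shut.
Start: joints at [1.1, 0.628, 0.038, 1.517, -0.027, 0.996, -0.02], TCP at [256.021, -597.471, 231.313] pointing down, gripper open.
Joint ranges: [-3.06, 3.06], [-0.37, 2.12], [-1.25, 1.32], [0.18, 2.47], [-1.1, 4.24], [0.23, 1.98], [-2.94, 2.94]. Speed limits (rad/s): [2.57, 2.57, 3.14, 3.14, 3.14, 3.14, 3.14].

### API

Orientations are given as a 3x3 rotation matrix whose columns are the frame's x, y, z axes.
In Python, from plant import env gives the robot as it stands. The module is installed in compiled form; this text tells all that it offers.
- The arm moves only by the tool servo_tool, never from a script. Its argument "plan" is a list of rows, each a list of 3 entries, a list of its own where there are three numbers: the turn, a rotation vector about the tool's x, y, z in degrees, then the shift along the tool's x, y, z in m, then the finger opening in m, from 0 to 0.0854. A call has 1 to 12 rows; each row is the pose to reach, as a shift and turn from the pose commanded when the call began, along the tool's axes at that moment; what a row does not reach only later rows make up. A row lasts 1/12 s, in which the tool goes at most 41.7 mm and 7.16 degrees, less where a joint would pass 70% of its speed; a pose out of reach is approached as far as the arm can. A call with a gripper value outside its range is refused whole. The fingers move at their own pace and stop on an object; "squeeze" is the grip in N (left out, the last holds). Time passes only in rows, so rows that repeat a pose let the fingers close. It gives the time, the measured TCP pose, the force and the opening at its end, in the units of the state.
- env.get_obs(): the state, without advancing time (a new reading comes with each control period).
- env.get_image(name): name is "scene" or "top"; returns a dict with "color" (400x640x3 uint8, blue, green, red), "vfov" (degrees; the focal length in pixels is half the picture's height over the tangent of half this angle, whatever the lens; pixels are square), "cx", "cy" (the principal point, pixels), "R" (3x3) and "t" (3): a world point X has camera coordinates R X + t. Camera axes: x right, y down, z forward; pixel columns grow to the right and rows downward; lengths in mm; the calibration is good to about 2 mm. A picture is of the moment at which its call begins. There is no depth.
- env.job_done(): hands the job in, once; it reports no verdict.
The state is a dict: "time": time; "joint_positions": joint angles; "qd": joint speeds; "joint_efforts": joint torques, N m; "tool_pos": TCP position; "tool_rot": TCP orientation; "contact_force": force on the tool from outside, world axes, zero at the start; "wrist_torque": the same for the moment, N m; "gripper_width": finger opening in mm.
Only numpy, scipy, OpenCV 4.12 (cv2) and the standard library are available. Lean on these libraries where they do the work, as an engineer would, in place of code of your own. Each camera call takes 0.05 s, during which the arm holds its last target. There are 200 camera calls.

## Working session

There is one attempt and no reset: what is moved stays moved. The work goes in short steps, Python scripts to look and compute and a tool call to move; the robot and the scene stay as the last step left them, time stands still between calls to the robot, and variables do not carry over. Pictures are saved under pics/ and viewed, about 12 in all and at most 16, crops included, and the job is handed in when it is done.

Besides the shell and the picture viewer there is one more tool, called as name(argument=value, ...), one argument or row to a line, values as JSON. servo_tool: Moves the arm, as the interface text tells. Its arguments: {"type":"object","properties":{"plan":{"type":"array","items":{"type":"array"}},"squeeze":{"type":"number"}},"required":["plan"]}

```bash
mkdir -p pics; cat > h.py <<'E'
import numpy as np, cv2
from plant import env
def shot(n,f):
    i=env.get_image(n); cv2.imwrite('pics/'+f,i['color']); np.savez('pics/'+f+'.npz',**{k:i[k] for k in('vfov','cx','cy','R','t')}); return i
def ray(i,u,v,z):
    f=200/np.tan(np.radians(float(i['vfov']))/2); R=np.array(i['R']);t=np.array(i['t']).ravel()
    d=R.T@np.array([(u-i['cx'])/f,(v-i['cy'])/f,1]); c=-R.T@t
    return (c+d*(z-c[2])/d[2]).round(1)
def proj(i,X):
    f=200/np.tan(np.radians(float(i['vfov']))/2); p=np.array(i['R'])@np.array(X)+np.array(i['t']).ravel()
    return (f*p[:2]/p[2]+[i['cx'],i['cy']]).round(1)
E
python3 - <<'E'
from h import *
for n in('scene','top'):
    i=shot(n,n+'0.png'); print(n,i['vfov'],i['cx'],i['cy'],np.array(i['R']).round(3).tolist(),i['t'], [k for k in i])
o=env.get_obs(); print(o)
E
```

```text
scene 47.352996272935094 319.55954362724435 201.01123120976416 [[-0.503, 0.864, 0.008], [0.57, 0.339, -0.748], [-0.65, -0.372, -0.663]] [ 353.66471788 -223.92761576 1485.56725851] ['color', 'vfov', 'cx', 'cy', 'R', 't']
top 49.60115303302064 316.08258044300356 197.505933110701 [[0.076, -0.997, -0.0], [-0.976, -0.074, -0.207], [0.206, 0.016, -0.978]] [-119.09205788  530.59577301 1231.0406416 ] ['color', 'vfov', 'cx', 'cy', 'R', 't']
{'time': 0.1, 'joint_positions': array([ 1.1002022 ,  0.62927013,  0.03841577,  1.51828252, -0.02700027,
        0.99627494, -0.02000391]), 'qd': array([-1.60137353e-04, -1.51958758e-03,  1.24991422e-03, -8.25093688e-04,
        4.42198468e-04, -1.37874643e-03,  5.41235482e-06]), 'joint_efforts': array([ 3.38826299e-03, -5.64530432e+01,  1.23070791e+00, -1.93972456e+01,
        1.13196738e-02,  5.43971459e-03, -1.35976853e-05]), 'tool_pos': array([ 255.81141248, -596.93417617,  230.46516624]), 'tool_rot': array([[ 3.93846477e-01, -9.19175986e-01, -6.77669661e-04],
       [-9.19174630e-01, -3.93847060e-01,  1.57872642e-03],
       [-1.71802562e-03,  1.12092055e-06, -9.99998524e-01]]), 'contact_force': array([ 0.48110048, -0.76885694, -0.06279669]), 'wrist_torque': array([ 0.01854064, -0.00135904, -0.04014237]), 'gripper_width': 85.46468069843488}
```

View pics/scene0.png

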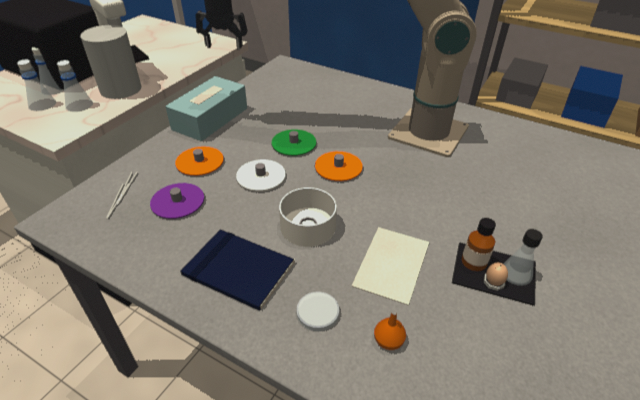

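View pics/top0.png

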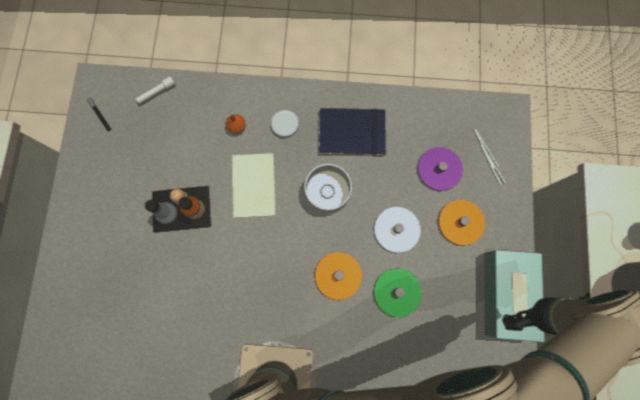

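The scene shows the rack at lower right, with the bottle at about (480,245), flask at (525,258) and egg at (496,274). The white lid is at (261,174), the tub at (307,217) and the mat at (392,265). In the top view the rack is at (182,208), mat at (253,185), tub at (328,188) and white lid at (397,229). Next I'll enlarge the crops.

```bash
python3 - <<'E'
import cv2,numpy as np
t=cv2.imread('pics/top0.png'); s=cv2.imread('pics/scene0.png')
def c(im,u,v,w,h,k): return cv2.resize(im[v:v+h,u:u+w],None,fx=k,fy=k,interpolation=cv2.INTER_CUBIC)
a=c(t,140,175,80,60,5); b=c(s,440,210,110,95,4)[:300,:400]
b=c(s,445,213,100,90,4)[:300]; b=cv2.resize(s[213:303,445:545],(400,360),interpolation=cv2.INTER_CUBIC)[:300]
d=c(t,300,150,80,60,5); e=c(t,360,195,80,60,5)
cv2.imwrite('pics/c1.png',np.vstack([np.hstack([a,b]),np.hstack([d,e])]))
E
```

```text
(no output)
```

View pics/c1.png

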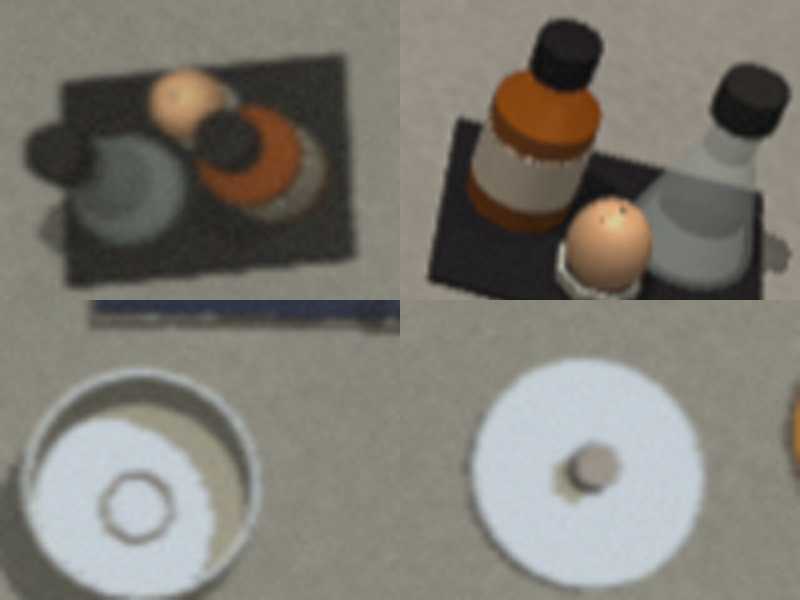

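```bash
cat >> h.py <<'E'
def load(f): return dict(np.load('pics/'+f+'.npz'))
def tri(obs):
    from scipy.optimize import least_squares
    r=least_squares(lambda X:np.concatenate([proj(i,X)-p for i,p in obs]),[600,0,50]); return r.x.round(1),np.round(r.fun,1)
E
python3 - <<'E'
from h import *
T=load('top0.png');S=load('scene0.png')
T_=lambda x,y,ox,oy:(ox+(x+.5)/5-.5,oy+(y+.5)/5-.5)
print('rack',[ray(T,*T_(*p,140,175),8) for p in((62,82),(345,56),(355,258),(68,287))])
S_=lambda x,y:(445+(x+.5)/4-.5,213+(y+.5)/4-.5)
for n,a,b,z in(('stopper',(57,154),(352,88),128+8),('cap',(228,136),(168,40),136),('egg',(187,103),(208,242),36)):
    print(n,ray(T,*T_(*a,140,175),z),ray(S,*S_(*b),z),tri([(T,T_(*a,140,175)),(S,S_(*b))]))
print('lidknob',ray(T,*T_(595-400,463-300,360,195),42),'plate',ray(T,*T_(588-400,472-300,360,195),12),)
print('tub rim',ray(T,*T_(140,485-300,300,150),72),'ring',ray(T,*T_(138,507-300,300,150),13))
# mat, lids by colour
i=cv2.imread('pics/top0.png'); 
h=cv2.cvtColor(i,cv2.COLOR_BGR2HSV).astype(int)
b,g,r=[i[...,k].astype(int) for k in range(3)]
def fit(m,x0,x1,y0,y1,z,ell=False):
    M=np.zeros(m.shape,np.uint8);M[y0:y1,x0:x1]=m[y0:y1,x0:x1]
    c=max(cv2.findContours(M,0,1)[0],key=cv2.contourArea)
    if ell: (u,v),_,_=cv2.fitEllipse(c); print('ell',u,v,ray(T,u,v,z))
    else: print('rect',[ray(T,*p,z) for p in cv2.boxPoints(cv2.minAreaRect(c))])
fit((g>150)&(b>100),225,285,145,225,3)
fit((b>170),365,430,200,260,12,True)
fit((h[...,1]>120),310,370,245,305,12,True)
fit((h[...,1]>120),372,430,265,325,12,True)
E
```

```text
rack [array([530.1, 430.2,   8. ]), array([559.8, 257.7,   8. ]), array([434.8, 235.5,   8. ]), array([403.9, 406.9,   8. ])]
stopper [464.1 374.8 136. ] [470.2 376.7 136. ] (array([600.,   0.,  50.]), array([ 140.7,  -29.5, -190.6,    1. ]))
cap [481.4 281.7 136. ] [483.3 284.4 136. ] (array([600.,   0.,  50.]), array([ 106.5,  -25.9, -144.6,   13. ]))
egg [517.4 341.5  36. ] [515.4 340.   36. ] (array([600.,   0.,  50.]), array([ 114.7,  -19.3, -154.6,  -37.5]))
lidknob [ 469.9 -328.7   42. ] plate [ 468.7 -330.1   12. ]
tub rim [ 570.  -110.1   72. ] ring [ 570.1 -110.3   13. ]
rect [array([670.5, 202.4,   3. ]), array([683.8,  65.5,   3. ]), array([480.5,  41.9,   3. ]), array([467.7, 174.5,   3. ])]
ell 397.25592041015625 229.13255310058594 [ 468.3 -330.3   12. ]
ell 337.9654541015625 275.4932861328125 [ 316.8 -160.3   12. ]
ell 397.3123779296875 292.3937683105469 [ 281.2 -337.4   12. ]
```

Checks agree. The rack's centre is at (482,333), turned 10.3°. That puts the flask at about (466,376), the bottle at (481,284), the egg at (516,339.5) and the mat centre at (576,121). The tub is at (570,-110) and the lid at (469,-330). First I'll turn the tool to line up with the world axes.

servo_tool(
  plan=[
    [[0,0,-66.8],[-0.2772,-0.3625,0],0.085],
    [[0,0,-66.8],[-0.2772,-0.3625,0],0.085],
    [[0,0,-66.8],[-0.2772,-0.3625,0],0.085],
    [[0,0,-66.8],[-0.2772,-0.3625,0],0.085],
    [[0,0,-66.8],[-0.2772,-0.3625,0],0.085],
    [[0,0,-66.8],[-0.2772,-0.3625,0],0.085],
    [[0,0,-66.8],[-0.2772,-0.3625,0],0.085],
    [[0,0,-66.8],[-0.2772,-0.3625,0],0.085],
    [[0,0,-66.8],[-0.2772,-0.3625,0],0.085],
    [[0,0,-66.8],[-0.2772,-0.3625,0],0.085],
    [[0,0,-66.8],[-0.2772,-0.3625,0],0.085],
    [[0,0,-66.8],[-0.2772,-0.3625,0],0.085],
  ],
  squeeze=40,
)

```text
time: 1.1
tool_pos: [484.7, -190.2, 231.7]
tool_rot: [[1.0, 0.013, 0.004], [0.013, -1.0, 0.006], [0.004, -0.006, -1.0]]
contact_force: [-0.2, 1.1, -0.0]
gripper_width: 84.7
```

servo_tool(
  plan=[
    [[0,0,0],[0,-0.04,0],0.06],
    [[0,0,0],[0,-0.08,0],0.06],
    [[0,0,0],[0,-0.12,0],0.06],
    [[0,0,0],[0,-0.16,0],0.06],
    [[0,0,0],[0,-0.2,0],0.06],
    [[0,0,0],[0,-0.24,0],0.06],
    [[0,0,0],[0,-0.28,0],0.06],
    [[0,0,0],[0,-0.32,0],0.06],
    [[0,0,0],[0,-0.36,0],0.06],
    [[0,0,0],[0,-0.4,0],0.06],
    [[0,0,0],[0,-0.44,0],0.06],
    [[0,0,0],[0,-0.46,0],0.06],
  ],
)

```text
time: 2.1
tool_pos: [479.0, 266.0, 231.4]
tool_rot: [[1.0, 0.005, -0.0], [0.005, -1.0, 0.004], [0.0, -0.004, -1.0]]
contact_force: [1.0, 0.3, 0.4]
gripper_width: 60.1
```

servo_tool(
  plan=[
    [[0,0,0],[0,0,0],0.06],
    [[0,0,0],[0,0,0],0.06],
  ],
)

```text
time: 2.27
tool_pos: [479.5, 261.0, 230.8]
tool_rot: [[1.0, 0.003, -0.001], [0.003, -1.0, -0.0], [-0.001, 0.0, -1.0]]
contact_force: [-0.6, -0.7, -1.1]
gripper_width: 59.9
```

servo_tool(
  plan=[
    [[0,0,0],[0.0015,-0.024,0.0],0.06],
    [[0,0,0],[0.0015,-0.024,0.03],0.06],
    [[0,0,0],[0.0015,-0.024,0.06],0.06],
    [[0,0,0],[0.0015,-0.024,0.09],0.06],
    [[0,0,0],[0.0015,-0.024,0.11],0.06],
    [[0,0,0],[0.0015,-0.024,0.12],0.06],
    [[0,0,0],[0.0015,-0.024,0.126],0.06],
    [[0,0,0],[0.0015,-0.024,0.126],0.06],
    [[0,0,0],[0.0015,-0.024,0.126],0.06],
  ],
)

```text
time: 3.02
tool_pos: [482.4, 283.8, 106.1]
tool_rot: [[1.0, -0.001, 0.001], [-0.001, -1.0, 0.0], [0.001, -0.0, -1.0]]
contact_force: [0.1, 0.3, 0.3]
gripper_width: 60.1
```

```bash
python3 - <<'E'
from h import *
a=shot('scene','s1.png')['color'];b=shot('top','t1.png')['color']
r=lambda m:cv2.resize(m,(480,400),interpolation=cv2.INTER_CUBIC)
cv2.imwrite('pics/c2.png',np.hstack([cv2.resize(a[195:305,430:550],(400,367)),cv2.resize(b[165:245,140:227],(400,367))]))
E
```

```text
(no output)
```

View pics/c2.png

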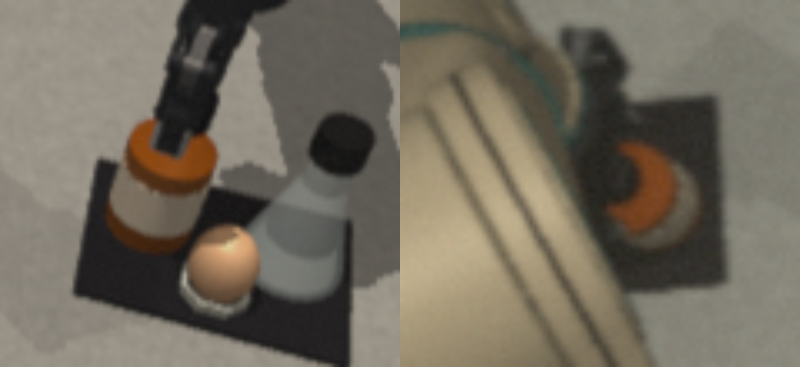

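The gripper straddles the bottle cap, so I'll close and lift a little.

servo_tool(
  plan=[
    [[0,0,0],[0,0,0],0.02],
    [[0,0,0],[0,0,0],0.02],
    [[0,0,0],[0,0,0],0.02],
    [[0,0,0],[0,0,0],0.02],
    [[0,0,0],[0,0,0],0.02],
    [[0,0,0],[0,0,0],0.02],
  ],
  squeeze=50,
)

```text
time: 3.62
tool_pos: [481.9, 284.5, 106.4]
tool_rot: [[1.0, 0.0, 0.001], [0.0, -1.0, 0.001], [0.001, -0.001, -1.0]]
contact_force: [-2.3, -0.3, 6.2]
gripper_width: 32.6
```

servo_tool(
  plan=[
    [[0,0,0],[0,0,-0.02],0.02],
    [[0,0,0],[0,0,-0.05],0.02],
    [[0,0,0],[0,0,-0.08],0.02],
    [[0,0,0],[0,0,-0.08],0.02],
  ],
)

```text
time: 3.95
tool_pos: [484.3, 286.3, 190.5]
tool_rot: [[1.0, -0.0, 0.008], [-0.0, -1.0, 0.005], [0.008, -0.005, -1.0]]
contact_force: [0.6, 0.7, -1.8]
gripper_width: 32.7
```

servo_tool(
  plan=[
    [[0,0,0],[0.005,0.02,0],0.02],
    [[0,0,0],[0.014,0.05,0],0.02],
    [[0,0,0],[0.024,0.085,0],0.02],
    [[0,0,0],[0.034,0.12,0],0.02],
    [[0,0,0],[0.042,0.15,0],0.02],
    [[0,0,0],[0.0465,0.169,0],0.02],
    [[0,0,0],[0.0465,0.169,0.01],0.02],
    [[0,0,0],[0.0465,0.169,0.03],0.02],
    [[0,0,0],[0.0465,0.169,0.055],0.02],
    [[0,0,0],[0.0465,0.169,0.07],0.02],
    [[0,0,0],[0.0465,0.169,0.077],0.02],
    [[0,0,0],[0.0465,0.169,0.077],0.02],
  ],
)

```text
time: 4.95
tool_pos: [526.4, 115.3, 106.4]
tool_rot: [[1.0, 0.001, -0.004], [0.001, -1.0, -0.001], [-0.004, 0.001, -1.0]]
contact_force: [-0.4, -0.4, -2.6]
gripper_width: 32.9
```

servo_tool(
  plan=[
    [[0,0,0],[0,0,0],0.02],
    [[0,0,0],[0,0,0.003],0.02],
    [[0,0,0],[0,0,0.006],0.02],
    [[0,0,0],[0,0,0.0075],0.02],
    [[0,0,0],[0,0,0.0075],0.02],
  ],
)

```text
time: 5.37
tool_pos: [528.5, 115.3, 101.4]
tool_rot: [[1.0, -0.0, 0.001], [-0.0, -1.0, 0.0], [0.001, -0.0, -1.0]]
contact_force: [-0.4, -1.4, -0.2]
gripper_width: 32.8
```

servo_tool(
  plan=[
    [[0,0,0],[0,0,0.0008],0.02],
    [[0,0,0],[0,0,0.0008],0.02],
    [[0,0,0],[0,0,0.0008],0.045],
    [[0,0,0],[0,0,0.0008],0.06],
    [[0,0,0],[0,0,0.0008],0.06],
    [[0,0,0],[0,0,0.0008],0.06],
    [[0,0,0],[0,0,-0.03],0.06],
    [[0,0,0],[0,0,-0.06],0.06],
    [[0,0,0],[0,0,-0.09],0.06],
    [[0,0,0],[0,0,-0.11],0.06],
    [[0,0,0],[0,0,-0.11],0.06],
  ],
)

```text
time: 6.28
tool_pos: [530.8, 116.0, 215.0]
tool_rot: [[1.0, -0.0, 0.008], [-0.0, -1.0, 0.002], [0.008, -0.002, -1.0]]
contact_force: [0.8, 0.6, -1.1]
gripper_width: 60.3
```

servo_tool(
  plan=[
    [[0,0,0],[-0.008,-0.035,0],0.06],
    [[0,0,0],[-0.018,-0.075,0],0.06],
    [[0,0,0],[-0.027,-0.115,0],0.06],
    [[0,0,0],[-0.036,-0.155,0],0.06],
    [[0,0,0],[-0.045,-0.195,0],0.06],
    [[0,0,0],[-0.054,-0.23,0],0.06],
    [[0,0,0],[-0.06,-0.252,0],0.06],
    [[0,0,0],[-0.062,-0.2615,0],0.06],
    [[0,0,0],[-0.062,-0.2615,0.01],0.06],
    [[0,0,0],[-0.062,-0.2615,0.03],0.06],
    [[0,0,0],[-0.062,-0.2615,0.05],0.06],
    [[0,0,0],[-0.062,-0.2615,0.05],0.06],
  ],
)

```text
time: 7.28
tool_pos: [465.3, 371.3, 156.2]
tool_rot: [[1.0, -0.003, -0.005], [-0.003, -1.0, -0.008], [-0.005, 0.008, -1.0]]
contact_force: [-0.7, -0.3, -0.4]
gripper_width: 59.8
```

servo_tool(
  plan=[
    [[0,0,0],[0,0,0.02],0.06],
    [[0,0,0],[0,0,0.04],0.06],
    [[0,0,0],[0,0,0.05],0.06],
    [[0,0,0],[0,0,0.0555],0.06],
    [[0,0,0],[0,0,0.0555],0.06],
    [[0,0,0],[0,0,0.0555],0.06],
    [[0,0,0],[0,0,0.0555],0.02],
    [[0,0,0],[0,0,0.0555],0.02],
    [[0,0,0],[0,0,0.0555],0.02],
    [[0,0,0],[0,0,0.0555],0.02],
    [[0,0,0],[0,0,0.0555],0.02],
    [[0,0,0],[0,0,0.0555],0.02],
  ],
)

```text
time: 8.28
tool_pos: [466.4, 377.2, 106.5]
tool_rot: [[1.0, 0.0, 0.001], [0.0, -1.0, 0.001], [0.001, -0.001, -1.0]]
contact_force: [-2.0, -0.0, 6.3]
gripper_width: 32.4
```

```bash
python3 - <<'E'
from h import *
a=shot('scene','s2.png')['color']
cv2.imwrite('pics/c3.png',cv2.resize(a[190:320,350:550],(800,520)))
E
```

```text
(no output)
```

View pics/c3.png

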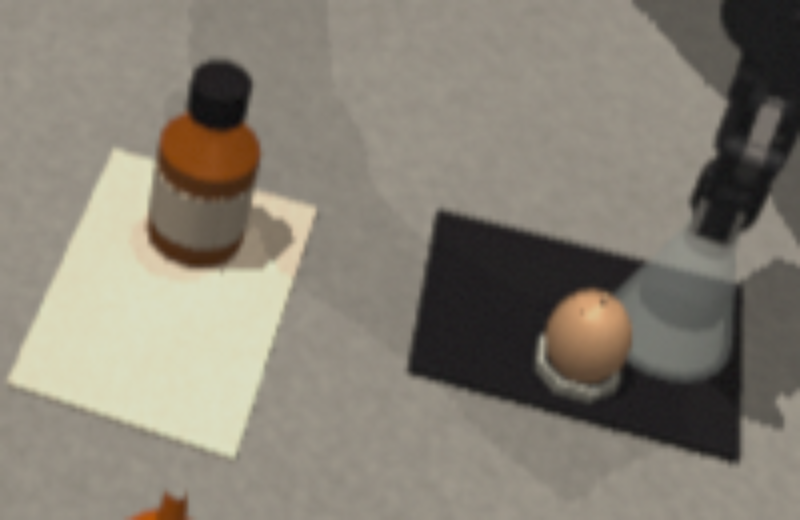

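The bottle stands on the mat and the flask is gripped. I'll lift it and carry it over.

servo_tool(
  plan=[
    [[0,0,0],[0,0,-0.02],0.02],
    [[0,0,0],[0,0,-0.05],0.02],
    [[0,0,0],[0,0,-0.08],0.02],
    [[0,0,0],[0.01,0.016,-0.09],0.02],
    [[0,0,0],[0.027,0.043,-0.09],0.02],
    [[0,0,0],[0.046,0.073,-0.09],0.02],
    [[0,0,0],[0.066,0.104,-0.09],0.02],
    [[0,0,0],[0.086,0.136,-0.09],0.02],
    [[0,0,0],[0.106,0.168,-0.09],0.02],
    [[0,0,0],[0.126,0.2,-0.09],0.02],
    [[0,0,0],[0.144,0.228,-0.09],0.02],
    [[0,0,0],[0.158,0.2495,-0.09],0.02],
  ],
)

```text
time: 9.33
tool_pos: [625.4, 122.6, 194.9]
tool_rot: [[1.0, -0.003, 0.0], [-0.003, -1.0, -0.002], [0.0, 0.002, -1.0]]
contact_force: [-0.4, 0.7, -2.1]
gripper_width: 32.7
```

servo_tool(
  plan=[
    [[0,0,0],[0,0,0],0.02],
    [[0,0,0],[0,0,0.02],0.02],
    [[0,0,0],[0,0,0.045],0.02],
    [[0,0,0],[0,0,0.07],0.02],
    [[0,0,0],[0,0,0.085],0.02],
    [[0,0,0],[0,0,0.089],0.02],
    [[0,0,0],[0,0,0.0915],0.02],
    [[0,0,0],[0,0,0.0935],0.02],
    [[0,0,0],[0,0,0.0945],0.02],
    [[0,0,0],[0,0,0.0945],0.02],
  ],
)

```text
time: 10.17
tool_pos: [624.7, 127.3, 101.8]
tool_rot: [[1.0, -0.0, 0.002], [-0.0, -1.0, 0.0], [0.002, -0.0, -1.0]]
contact_force: [-0.6, -0.6, -1.8]
gripper_width: 32.8
```

servo_tool(
  plan=[
    [[0,0,0],[0,0,0.0008],0.02],
    [[0,0,0],[0,0,0.0008],0.02],
    [[0,0,0],[0,0,0.0008],0.045],
    [[0,0,0],[0,0,0.0008],0.06],
    [[0,0,0],[0,0,0.0008],0.06],
    [[0,0,0],[0,0,0.0008],0.06],
    [[0,0,0],[0,0,-0.02],0.06],
    [[0,0,0],[0,0,-0.05],0.06],
    [[0,0,0],[0,0,-0.08],0.06],
    [[0,0,0],[0,0,-0.11],0.06],
    [[0,0,0],[0,0,-0.11],0.06],
  ],
)

```text
time: 11.08
tool_pos: [627.8, 128.5, 217.2]
tool_rot: [[1.0, -0.0, 0.011], [-0.0, -1.0, 0.003], [0.011, -0.003, -1.0]]
contact_force: [1.1, 1.2, 0.6]
gripper_width: 60.1
```

```bash
python3 - <<'E'
from h import *
a=shot('scene','s3.png')['color'];b=shot('top','t3.png')['color']
cv2.imwrite('pics/c4.png',np.hstack([cv2.resize(a[240:310,450:540],(450,350),interpolation=2),cv2.resize(b[175:245,145:215],(350,350),interpolation=2)]))
T=load('top0.png');S=load('scene0.png')
T=load('t3.png');S=load('s3.png')
for i,im,(x0,x1,y0,y1) in((T,b,(145,215,175,245)),(S,a,(450,540,240,310))):
    h=cv2.cvtColor(im,cv2.COLOR_BGR2HSV); m=((h[...,0]<22)&(h[...,1]>70)&(h[...,2]>90)).astype(np.uint8)
    M=np.zeros_like(m);M[y0:y1,x0:x1]=m[y0:y1,x0:x1]
    c=max(cv2.findContours(M,0,1)[0],key=cv2.contourArea); e=cv2.fitEllipse(c); print(e,ray(i,*e[0],36), proj(i,[515.6,338.7,36]))
E
```

```text
((176.0514373779297, 195.16796875), (12.356078147888184, 13.399738311767578), 168.64825439453125) [517.3 344.4  36. ] [177.8 195.8]
((497.3630065917969, 273.16632080078125), (19.484111785888672, 22.266733169555664), 11.689303398132324) [514.7 341.4  36. ] [496. 273.]
```

View pics/c4.png

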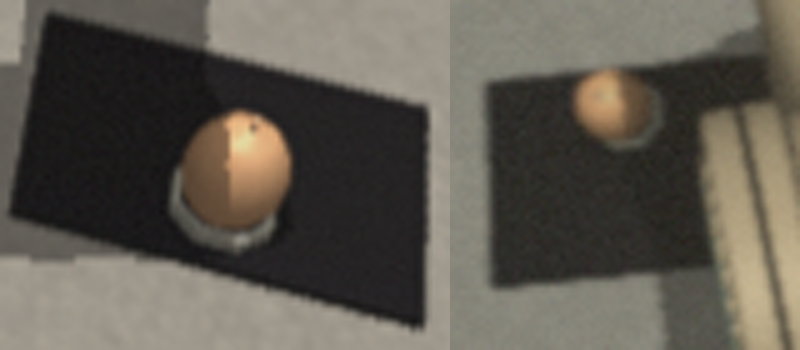

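The egg is clear in its ring, centred at about (516,340) in both views.

servo_tool(
  plan=[
    [[0,0,0],[-0.015,-0.03,0],0.075],
    [[0,0,0],[-0.033,-0.065,0],0.075],
    [[0,0,0],[-0.051,-0.1,0],0.075],
    [[0,0,0],[-0.069,-0.135,0],0.075],
    [[0,0,0],[-0.086,-0.17,0],0.075],
    [[0,0,0],[-0.1,-0.198,0],0.075],
    [[0,0,0],[-0.108,-0.213,0],0.075],
    [[0,0,0],[-0.108,-0.213,0.02],0.075],
    [[0,0,0],[-0.108,-0.213,0.05],0.075],
    [[0,0,0],[-0.108,-0.213,0.08],0.075],
    [[0,0,0],[-0.108,-0.213,0.1],0.075],
    [[0,0,0],[-0.108,-0.213,0.1],0.075],
  ],
)

```text
time: 12.18
tool_pos: [512.5, 337.1, 105.0]
tool_rot: [[1.0, 0.0, -0.009], [0.0, -1.0, -0.007], [-0.009, 0.007, -1.0]]
contact_force: [-0.2, -0.4, -0.1]
gripper_width: 75.1
```

servo_tool(
  plan=[
    [[0,0,0],[0,0,0.02],0.075],
    [[0,0,0],[0,0,0.04],0.075],
    [[0,0,0],[0,0,0.06],0.075],
    [[0,0,0],[0,0,0.075],0.075],
    [[0,0,0],[0,0,0.085],0.075],
    [[0,0,0],[0,0,0.0905],0.075],
    [[0,0,0],[0,0,0.0923],0.075],
    [[0,0,0],[0,0,0.0923],0.075],
    [[0,0,0],[0,0,0.0923],0.075],
  ],
)

```text
time: 12.93
tool_pos: [516.7, 340.6, 19.4]
tool_rot: [[1.0, -0.0, 0.001], [-0.0, -1.0, 0.001], [0.001, -0.001, -1.0]]
contact_force: [-0.1, -0.3, 0.2]
gripper_width: 74.8
```

```bash
python3 - <<'E'
from h import *
a=shot('scene','s4.png')['color']
cv2.imwrite('pics/c5.png',cv2.resize(a[220:310,380:545],(800,436),interpolation=2))
E
```

```text
(no output)
```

View pics/c5.png

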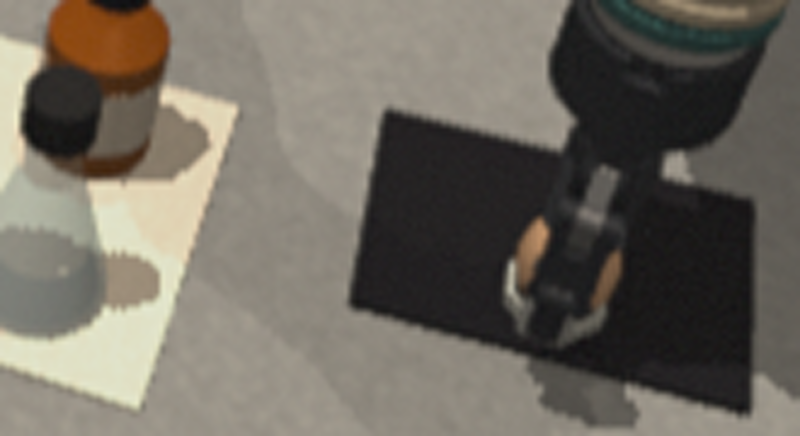

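The fingers straddle the egg and it shows evenly on both sides. I'll close gently.

servo_tool(
  plan=[
    [[0,0,0],[0,0,0],0.03],
    [[0,0,0],[0,0,0],0.03],
    [[0,0,0],[0,0,0],0.03],
    [[0,0,0],[0,0,0],0.03],
    [[0,0,0],[0,0,0],0.03],
    [[0,0,0],[0,0,0],0.03],
    [[0,0,0],[0,0,0],0.03],
  ],
  squeeze=35,
)

```text
time: 13.57
tool_pos: [516.4, 340.3, 19.5]
tool_rot: [[1.0, -0.0, 0.001], [-0.0, -1.0, 0.0], [0.001, -0.0, -1.0]]
contact_force: [-1.5, -0.9, 4.6]
gripper_width: 42.0
```

servo_tool(
  plan=[
    [[0,0,0],[0,0,-0.008],0.03],
    [[0,0,0],[0,0,-0.02],0.03],
    [[0,0,0],[0,0,-0.04],0.03],
    [[0,0,0],[0,0,-0.06],0.03],
    [[0,0,0],[0,0,-0.07],0.03],
    [[0,0,0],[0,0,-0.07],0.03],
  ],
)

```text
time: 14.07
tool_pos: [517.8, 341.3, 91.7]
tool_rot: [[1.0, -0.0, 0.005], [-0.0, -1.0, 0.003], [0.005, -0.003, -1.0]]
contact_force: [0.6, -0.0, -1.0]
gripper_width: 41.5
```

```bash
python3 - <<'E'
from h import *
a=shot('scene','s5.png')['color'];b=shot('top','t5.png')['color']
cv2.imwrite('pics/c6.png',np.hstack([cv2.resize(a[220:310,450:540],(400,400),interpolation=2),cv2.resize(b[175:245,145:215],(400,400),interpolation=2)]))
print(env.get_obs()['tool_pos'])
E
```

```text
[516.2837206  339.96577697  88.84320662]
```

View pics/c6.png

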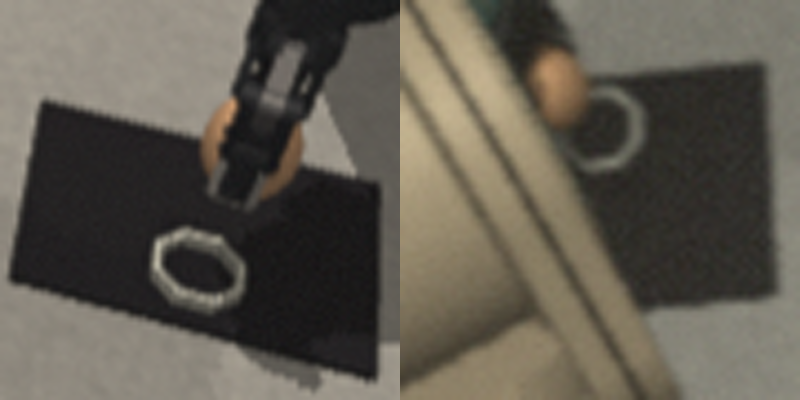

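The egg is held clear of its empty ring. I'll use that ring to check the camera against the arm, then look up the tub's ring.

```bash
python3 - <<'E'
from h import *
T=load('top0.png');S=load('scene0.png')
print('rackring',ray(T,180.4,197.3,14),ray(S,494.6,280.8,14))
b=cv2.imread('pics/top0.png');a=cv2.imread('pics/scene0.png')
print('tubring top',ray(T,327.2,190.9,13))
cv2.imwrite('pics/c7.png',np.hstack([cv2.resize(a[180:250,270:345],(400,373),interpolation=2),cv2.resize(b[155:225,292:367],(400,373),interpolation=2)]))
E
```

```text
rackring [515.8 337.7  14. ] [518.5 342.   14. ]
tubring top [ 570.4 -110.3   13. ]
```

View pics/c7.png

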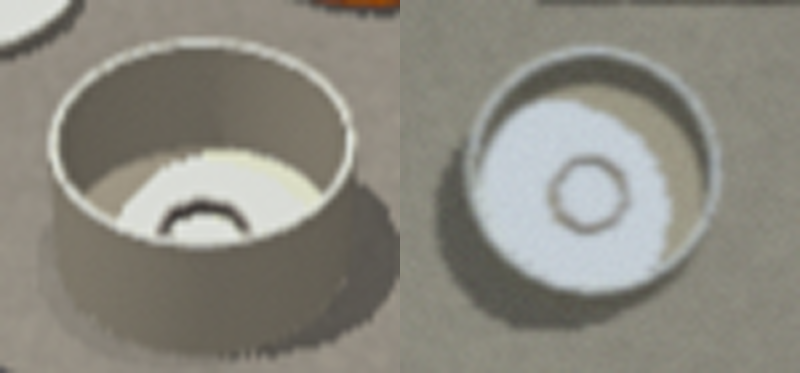

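```bash
python3 - <<'E'
from h import *
T=load('top0.png');S=load('scene0.png')
print(ray(S,307.6,206.3,72),ray(T,327.9,186.6,72))
for c in([568,-109],[570,-110],[572,-112]):
  th=np.linspace(0,2*np.pi,200)
  p=np.array([proj(S,[c[0]+70*np.cos(t),c[1]+70*np.sin(t),72]) for t in th]);q=np.array([proj(T,[c[0]+70*np.cos(t),c[1]+70*np.sin(t),72]) for t in th])
  print(c,(p.min(0)+p.max(0))/2,p.max(0)-p.min(0),(q.min(0)+q.max(0))/2,q.max(0)-q.min(0))
E
```

```text
[ 574.6 -108.9   72. ] [ 570.1 -110.9   72. ]
[568, -109] [308.95 205.6 ] [57.7 38.6] [327.2 187.5] [47.4 46.2]
[570, -110] [308.15 205.95] [57.7 38.7] [327.55 186.9 ] [47.5 46.2]
[572, -112] [307.05 206.15] [57.7 38.7] [328.3  186.25] [47.4 46.1]
```

servo_tool(
  plan=[
    [[0,0,0],[0,0,-0.03],0.03],
    [[0,0,0],[0,0.005,-0.065],0.03],
    [[0,0,0],[0.002,0.015,-0.095],0.03],
    [[0,0,0],[0.005,0.04,-0.1],0.03],
    [[0,0,0],[0.009,0.073,-0.1],0.03],
    [[0,0,0],[0.013,0.108,-0.1],0.03],
    [[0,0,0],[0.018,0.143,-0.1],0.03],
    [[0,0,0],[0.022,0.178,-0.1],0.03],
    [[0,0,0],[0.026,0.213,-0.1],0.03],
    [[0,0,0],[0.031,0.248,-0.1],0.03],
    [[0,0,0],[0.035,0.283,-0.1],0.03],
    [[0,0,0],[0.039,0.318,-0.1],0.03],
  ],
)

```text
time: 15.17
tool_pos: [554.2, 20.2, 187.2]
tool_rot: [[1.0, -0.0, -0.003], [-0.0, -1.0, -0.0], [-0.003, 0.0, -1.0]]
contact_force: [1.0, 0.7, -0.3]
gripper_width: 42.1
```

servo_tool(
  plan=[
    [[0,0,0],[0.005,0.035,0],0.03],
    [[0,0,0],[0.009,0.068,0],0.03],
    [[0,0,0],[0.013,0.098,0],0.03],
    [[0,0,0],[0.0155,0.12,0],0.03],
    [[0,0,0],[0.0165,0.1305,0],0.03],
    [[0,0,0],[0.0165,0.1323,0.01],0.03],
    [[0,0,0],[0.0165,0.1323,0.03],0.03],
    [[0,0,0],[0.0165,0.1323,0.055],0.03],
    [[0,0,0],[0.0165,0.1323,0.08],0.03],
    [[0,0,0],[0.0165,0.1323,0.09],0.03],
    [[0,0,0],[0.0165,0.1323,0.09],0.03],
    [[0,0,0],[0.0165,0.1323,0.09],0.03],
  ],
)

```text
time: 16.17
tool_pos: [571.4, -108.5, 98.1]
tool_rot: [[1.0, 0.002, -0.001], [0.002, -1.0, 0.001], [-0.001, -0.001, -1.0]]
contact_force: [0.8, 0.7, 0.7]
gripper_width: 42.0
```

```bash
python3 - <<'E'
from h import *
a=shot('scene','s6.png')['color'];b=shot('top','t6.png')['color']
print(env.get_obs()['tool_pos'])
cv2.imwrite('pics/c8.png',np.hstack([cv2.resize(a[160:250,265:355],(400,400),interpolation=2),cv2.resize(b[145:225,287:367],(400,400),interpolation=2)]))
E
```

```text
[ 572.59376603 -109.43075251   99.6233533 ]
```

View pics/c8.png

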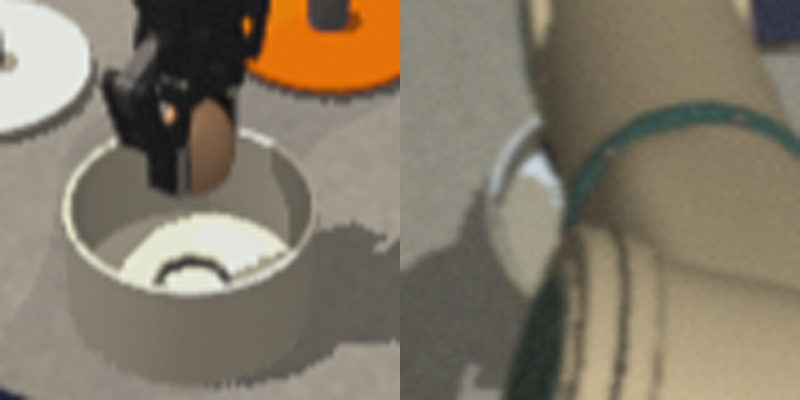

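servo_tool(
  plan=[
    [[0,0,0],[0,0,0.015],0.03],
    [[0,0,0],[0,0,0.035],0.03],
    [[0,0,0],[0,0,0.055],0.03],
    [[0,0,0],[0,0,0.065],0.03],
    [[0,0,0],[0,0,0.069],0.03],
    [[0,0,0],[0,0,0.072],0.03],
    [[0,0,0],[0,0,0.075],0.03],
    [[0,0,0],[0,0,0.078],0.03],
    [[0,0,0],[0,0,0.078],0.03],
    [[0,0,0],[0,0,0.078],0.03],
  ],
)

```text
time: 17.1
tool_pos: [571.9, -110.3, 21.0]
tool_rot: [[1.0, -0.0, 0.001], [-0.0, -1.0, -0.0], [0.001, 0.0, -1.0]]
contact_force: [-1.2, -0.3, -1.2]
gripper_width: 42.0
```

servo_tool(
  plan=[
    [[0,0,0],[0,0,0.002],0.03],
    [[0,0,0],[0,0,0.004],0.03],
    [[0,0,0],[0,0,0.0045],0.03],
    [[0,0,0],[0,0,0.0045],0.03],
    [[0,0,0],[0,0,0.0045],0.03],
  ],
)

```text
time: 17.52
tool_pos: [571.9, -110.2, 16.5]
tool_rot: [[1.0, -0.0, 0.001], [-0.0, -1.0, -0.0], [0.001, 0.0, -1.0]]
contact_force: [-0.9, 0.4, 3.6]
gripper_width: 41.6
```

Contact came exactly 3 mm lower than on the rack, as expected for the egg on the tub floor. I'll release and rise.

servo_tool(
  plan=[
    [[0,0,0],[0,0,0],0.046],
    [[0,0,0],[0,0,0],0.05],
    [[0,0,0],[0,0,0],0.06],
    [[0,0,0],[0,0,0],0.065],
    [[0,0,0],[0,0,0],0.065],
    [[0,0,0],[0,0,-0.015],0.065],
    [[0,0,0],[0,0,-0.045],0.065],
    [[0,0,0],[0,0,-0.08],0.065],
    [[0,0,0],[0,0,-0.115],0.065],
    [[0,0,0],[0,0,-0.135],0.065],
  ],
)

```text
time: 18.35
tool_pos: [573.0, -110.1, 154.5]
tool_rot: [[1.0, -0.0, 0.004], [-0.0, -1.0, -0.0], [0.004, 0.0, -1.0]]
contact_force: [0.7, -0.1, 0.8]
gripper_width: 65.6
```

servo_tool(
  plan=[
    [[0,0,0],[-0.015,0.033,0],0.065],
    [[0,0,0],[-0.031,0.07,0],0.065],
    [[0,0,0],[-0.047,0.105,0],0.065],
    [[0,0,0],[-0.063,0.14,0],0.065],
    [[0,0,0],[-0.079,0.175,0],0.065],
    [[0,0,0],[-0.093,0.205,0],0.065],
    [[0,0,0],[-0.1,0.22,0],0.065],
    [[0,0,0],[-0.1,0.22,0],0.065],
  ],
)

```text
time: 19.02
tool_pos: [467.9, -335.9, 150.6]
tool_rot: [[1.0, -0.009, -0.002], [-0.009, -1.0, -0.003], [-0.002, 0.003, -1.0]]
contact_force: [-0.3, -0.7, 0.1]
gripper_width: 65.0
```

```bash
python3 - <<'E'
from h import *
a=shot('scene','s7.png')['color'];b=shot('top','t7.png')['color']
print(env.get_obs()['tool_pos'])
S=load('s7.png')
# lid in scene: plate top ellipse centre estimate from initial picture
i=cv2.imread('pics/scene0.png');m=np.zeros(i.shape[:2],np.uint8);m[150:200,225:295]=(i[150:200,225:295].min(2)>175)
c=max(cv2.findContours(m,0,1)[0],key=cv2.contourArea);e=cv2.fitEllipse(cv2.convexHull(c));print(e,ray(S,*e[0],11))
cv2.imwrite('pics/c9.png',np.hstack([cv2.resize(a[160:250,265:355],(400,400),interpolation=2),cv2.resize(b[145:225,287:367],(400,400),interpolation=2)]))
E
```

```text
[ 471.2338827  -330.37466116  150.90602384]
((260.27490234375, 174.063232421875), (29.95995330810547, 48.939300537109375), 85.16281127929688) [ 469.7 -330.9   11. ]
```

View pics/c9.png

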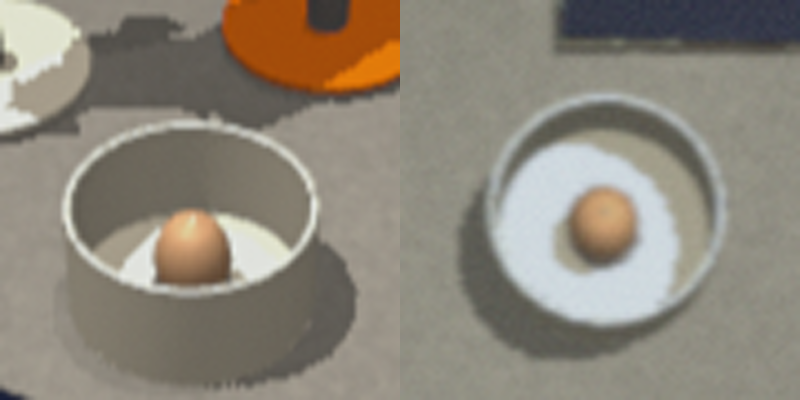

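The egg stands upright in the tub's cup. Next is the lid's knob.

servo_tool(
  plan=[
    [[0,0,0],[-0.002,0,0.03],0.06],
    [[0,0,0],[-0.002,0,0.06],0.06],
    [[0,0,0],[-0.002,0,0.09],0.06],
    [[0,0,0],[-0.002,0,0.115],0.06],
    [[0,0,0],[-0.002,0,0.128],0.06],
    [[0,0,0],[-0.002,0,0.134],0.06],
    [[0,0,0],[-0.002,0,0.134],0.06],
    [[0,0,0],[-0.002,0,0.134],0.02],
    [[0,0,0],[-0.002,0,0.134],0.015],
    [[0,0,0],[-0.002,0,0.134],0.015],
    [[0,0,0],[-0.002,0,0.134],0.015],
    [[0,0,0],[-0.002,0,0.134],0.015],
  ],
  squeeze=60,
)

```text
time: 20.12
tool_pos: [470.6, -330.7, 18.8]
tool_rot: [[1.0, -0.0, 0.002], [-0.0, -1.0, -0.001], [0.003, 0.001, -1.0]]
contact_force: [-0.8, 0.8, 5.5]
gripper_width: 26.1
```

servo_tool(
  plan=[
    [[0,0,0],[0,0,0],0.015],
    [[0,0,0],[0,0,0],0.015],
    [[0,0,0],[0,0,-0.02],0.015],
    [[0,0,0],[0,0,-0.05],0.015],
    [[0,0,0],[0,0,-0.085],0.015],
    [[0,0,0],[0,0,-0.11],0.015],
    [[0,0,0],[0,0,-0.12],0.015],
    [[0,0,0],[0,0,-0.12],0.015],
    [[0,0,0],[0,0,-0.12],0.015],
  ],
)

```text
time: 20.87
tool_pos: [469.1, -330.4, 136.9]
tool_rot: [[1.0, -0.001, 0.0], [-0.001, -1.0, -0.0], [0.0, 0.0, -1.0]]
contact_force: [0.1, -0.7, -1.9]
gripper_width: 25.7
```

```bash
python3 - <<'E'
from h import *
a=shot('scene','s8.png')['color'];b=shot('top','t8.png')['color']
print(env.get_obs()['tool_pos'])
cv2.imwrite('pics/c10.png',np.hstack([cv2.resize(a[120:240,225:345],(400,400),interpolation=2),cv2.resize(b[175:275,340:440],(400,400),interpolation=2)]))
E
```

```text
[ 468.25593626 -329.77540049  135.4369727 ]
```

View pics/c10.png

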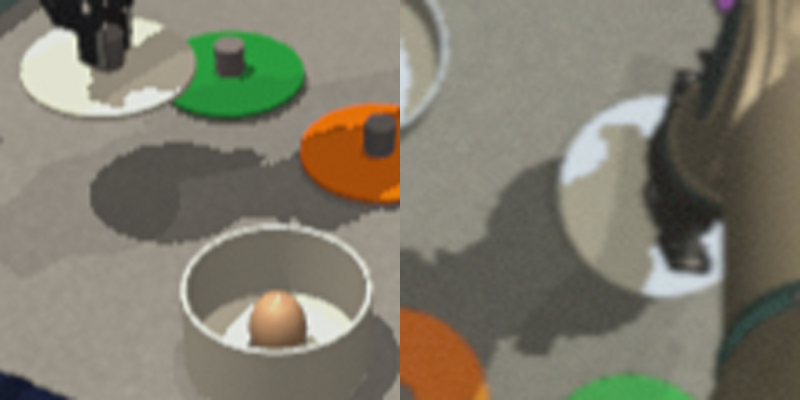

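The lid hangs level from the knob. I'll carry it to the tub and lower it.

servo_tool(
  plan=[
    [[0,0,0],[0.011,-0.024,0],0.015],
    [[0,0,0],[0.026,-0.056,0],0.015],
    [[0,0,0],[0.042,-0.091,0],0.015],
    [[0,0,0],[0.058,-0.126,0],0.015],
    [[0,0,0],[0.075,-0.161,0],0.015],
    [[0,0,0],[0.089,-0.192,0],0.015],
    [[0,0,0],[0.099,-0.213,0],0.015],
    [[0,0,0],[0.102,-0.22,0],0.015],
    [[0,0,0],[0.102,-0.22,0],0.015],
    [[0,0,0],[0.102,-0.22,0.015],0.015],
    [[0,0,0],[0.102,-0.22,0.03],0.015],
    [[0,0,0],[0.102,-0.22,0.035],0.015],
  ],
)

```text
time: 21.97
tool_pos: [568.6, -112.9, 99.2]
tool_rot: [[1.0, -0.003, -0.006], [-0.003, -1.0, -0.001], [-0.006, 0.001, -1.0]]
contact_force: [-1.3, -0.4, -0.6]
gripper_width: 26.3
```

servo_tool(
  plan=[
    [[0,0,0],[0,0,0.004],0.015],
    [[0,0,0],[0,0,0.008],0.015],
    [[0,0,0],[0,0,0.011],0.015],
    [[0,0,0],[0,0,0.014],0.015],
    [[0,0,0],[0,0,0.016],0.015],
    [[0,0,0],[0,0,0.018],0.015],
    [[0,0,0],[0,0,0.0195],0.015],
    [[0,0,0],[0,0,0.0195],0.015],
  ],
)

```text
time: 22.63
tool_pos: [571.8, -110.4, 84.8]
tool_rot: [[1.0, -0.0, 0.001], [-0.0, -1.0, -0.001], [0.001, 0.001, -1.0]]
contact_force: [-4.1, 0.3, 14.6]
gripper_width: 26.2
```

The measured TCP has gone from 18.8 to 84.8 mm, exactly the 66 mm that home requires. I'll release.

servo_tool(
  plan=[
    [[0,0,0],[0,0,-0.001],0.015],
    [[0,0,0],[0,0,-0.0015],0.035],
    [[0,0,0],[0,0,-0.0015],0.05],
    [[0,0,0],[0,0,-0.0015],0.06],
    [[0,0,0],[0,0,-0.0015],0.06],
    [[0,0,0],[0,0,-0.02],0.06],
    [[0,0,0],[0,0,-0.05],0.06],
    [[0,0,0],[0,0,-0.085],0.06],
    [[0,0,0],[0,0,-0.115],0.06],
    [[0,0,0],[0,0,-0.13],0.06],
  ],
)

```text
time: 23.47
tool_pos: [573.4, -110.1, 216.2]
tool_rot: [[1.0, -0.0, 0.005], [-0.0, -1.0, -0.0], [0.005, 0.0, -1.0]]
contact_force: [0.1, 0.3, -0.2]
gripper_width: 60.3
```

servo_tool(
  plan=[
    [[0,0,0],[0.006,-0.03,0],0.06],
    [[0,0,0],[0.014,-0.065,0],0.06],
    [[0,0,0],[0.022,-0.1,0],0.06],
    [[0,0,0],[0.03,-0.135,0],0.06],
    [[0,0,0],[0.038,-0.17,0],0.06],
    [[0,0,0],[0.046,-0.205,0],0.06],
    [[0,0,0],[0.051,-0.228,0],0.06],
    [[0,0,0],[0.0525,-0.2373,0],0.06],
    [[0,0,0],[0.0525,-0.2373,0],0.06],
    [[0,0,0],[0.0525,-0.2373,0],0.06],
  ],
)

```text
time: 24.3
tool_pos: [623.8, 125.7, 212.0]
tool_rot: [[1.0, -0.0, -0.001], [-0.0, -1.0, -0.002], [-0.001, 0.002, -1.0]]
contact_force: [-0.2, -0.8, 0.2]
gripper_width: 60.0
```

```bash
python3 - <<'E'
from h import *
a=shot('scene','s9.png')['color'];b=shot('top','t9.png')['color']
print(env.get_obs()['tool_pos'])
cv2.imwrite('pics/c11.png',np.hstack([cv2.resize(a[160:300,265:445],(450,350),interpolation=2),cv2.resize(b[145:225,287:367],(350,350),interpolation=2)]))
E
```

```text
[624.10191747 123.87242663 212.27123418]
```

View pics/c11.png

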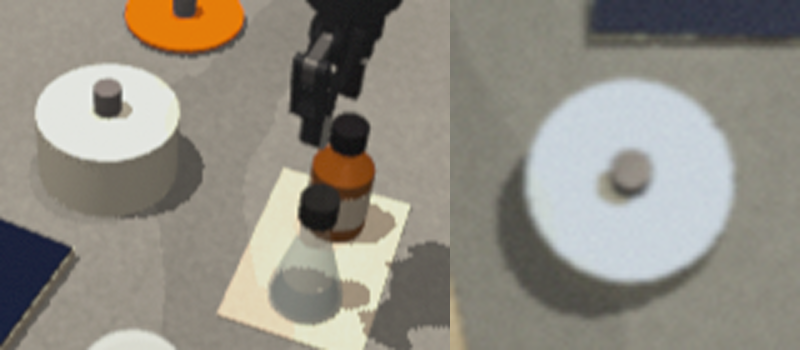

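The lid is home and level, seated evenly on the tub in both views. The flask goes back next, by the reverse of its first move.

servo_tool(
  plan=[
    [[0,0,0],[0,0,0.02],0.06],
    [[0,0,0],[0,0,0.05],0.06],
    [[0,0,0],[0,0,0.08],0.06],
    [[0,0,0],[0,0,0.1],0.06],
    [[0,0,0],[0,0,0.109],0.06],
    [[0,0,0],[0,0,0.1125],0.06],
    [[0,0,0],[0,0,0.1125],0.06],
    [[0,0,0],[0,0,0.1125],0.06],
    [[0,0,0],[0,0,0.1125],0.02],
    [[0,0,0],[0,0,0.1125],0.02],
    [[0,0,0],[0,0,0.1125],0.02],
    [[0,0,0],[0,0,0.1125],0.02],
  ],
  squeeze=50,
)

```text
time: 25.4
tool_pos: [624.7, 127.3, 101.5]
tool_rot: [[1.0, -0.0, 0.002], [-0.0, -1.0, 0.0], [0.002, -0.0, -1.0]]
contact_force: [-2.7, -0.4, 5.8]
gripper_width: 32.5
```

servo_tool(
  plan=[
    [[0,0,0],[0,0,0],0.02],
    [[0,0,0],[0,0,0],0.02],
    [[0,0,0],[0,0,-0.02],0.02],
    [[0,0,0],[0,0,-0.05],0.02],
    [[0,0,0],[0,0,-0.08],0.02],
    [[0,0,0],[0,0,-0.0953],0.02],
    [[0,0,0],[0,0,-0.0953],0.02],
  ],
)

```text
time: 25.98
tool_pos: [626.6, 128.0, 199.5]
tool_rot: [[1.0, -0.0, 0.008], [-0.0, -1.0, 0.002], [0.008, -0.002, -1.0]]
contact_force: [1.6, 0.4, -2.4]
gripper_width: 32.8
```

servo_tool(
  plan=[
    [[0,0,0],[-0.01,-0.016,0],0.02],
    [[0,0,0],[-0.027,-0.043,0],0.02],
    [[0,0,0],[-0.046,-0.073,0],0.02],
    [[0,0,0],[-0.066,-0.104,0],0.02],
    [[0,0,0],[-0.086,-0.136,0],0.02],
    [[0,0,0],[-0.106,-0.168,0],0.02],
    [[0,0,0],[-0.126,-0.2,0],0.02],
    [[0,0,0],[-0.143,-0.226,0],0.02],
    [[0,0,0],[-0.154,-0.243,0],0.02],
    [[0,0,0],[-0.158,-0.2495,0],0.02],
    [[0,0,0],[-0.158,-0.2495,0],0.02],
    [[0,0,0],[-0.158,-0.2495,0],0.02],
  ],
)

```text
time: 26.98
tool_pos: [466.5, 375.1, 194.3]
tool_rot: [[1.0, -0.0, -0.0], [-0.0, -1.0, -0.002], [-0.0, 0.002, -1.0]]
contact_force: [0.6, -0.6, -2.4]
gripper_width: 32.7
```

servo_tool(
  plan=[
    [[0,0,0],[0,0,0.02],0.02],
    [[0,0,0],[0,0,0.045],0.02],
    [[0,0,0],[0,0,0.07],0.02],
    [[0,0,0],[0,0,0.08],0.02],
    [[0,0,0],[0,0,0.084],0.02],
    [[0,0,0],[0,0,0.087],0.02],
    [[0,0,0],[0,0,0.0885],0.02],
    [[0,0,0],[0,0,0.09],0.02],
    [[0,0,0],[0,0,0.09],0.02],
    [[0,0,0],[0,0,0.09],0.02],
  ],
)

```text
time: 27.82
tool_pos: [466.9, 377.3, 106.6]
tool_rot: [[1.0, -0.0, 0.002], [-0.0, -1.0, 0.002], [0.002, -0.002, -1.0]]
contact_force: [0.3, 0.1, 0.9]
gripper_width: 32.4
```

servo_tool(
  plan=[
    [[0,0,0],[0,0,0.0004],0.02],
    [[0,0,0],[0,0,0.0004],0.02],
    [[0,0,0],[0,0,0.0004],0.045],
    [[0,0,0],[0,0,0.0004],0.06],
    [[0,0,0],[0,0,0.0004],0.06],
    [[0,0,0],[0,0,0.0004],0.06],
    [[0,0,0],[0,0,-0.02],0.06],
    [[0,0,0],[0,0,-0.05],0.06],
    [[0,0,0],[0,0,-0.08],0.06],
    [[0,0,0],[0,0,-0.1],0.06],
    [[0,0,0],[0,0,-0.1055],0.06],
  ],
)

```text
time: 28.73
tool_pos: [467.6, 378.2, 214.5]
tool_rot: [[1.0, -0.0, 0.005], [-0.0, -1.0, 0.004], [0.005, -0.004, -1.0]]
contact_force: [0.6, 0.4, -0.8]
gripper_width: 59.6
```

servo_tool(
  plan=[
    [[0,0,0],[0.008,0.035,0],0.06],
    [[0,0,0],[0.018,0.075,0],0.06],
    [[0,0,0],[0.027,0.115,0],0.06],
    [[0,0,0],[0.036,0.155,0],0.06],
    [[0,0,0],[0.045,0.195,0],0.06],
    [[0,0,0],[0.054,0.23,0],0.06],
    [[0,0,0],[0.06,0.252,0],0.06],
    [[0,0,0],[0.062,0.2615,0],0.06],
    [[0,0,0],[0.062,0.2615,0],0.06],
    [[0,0,0],[0.062,0.2615,0.02],0.06],
    [[0,0,0],[0.062,0.2615,0.04],0.06],
    [[0,0,0],[0.062,0.2615,0.05],0.06],
  ],
)

```text
time: 29.73
tool_pos: [526.3, 117.4, 158.9]
tool_rot: [[1.0, 0.003, -0.003], [0.003, -1.0, 0.001], [-0.003, -0.001, -1.0]]
contact_force: [-0.7, -0.3, -0.2]
gripper_width: 59.9
```

servo_tool(
  plan=[
    [[0,0,0],[0,0,0.02],0.06],
    [[0,0,0],[0,0,0.04],0.06],
    [[0,0,0],[0,0,0.055],0.06],
    [[0,0,0],[0,0,0.0605],0.06],
    [[0,0,0],[0,0,0.0605],0.06],
    [[0,0,0],[0,0,0.0605],0.06],
    [[0,0,0],[0,0,0.0605],0.02],
    [[0,0,0],[0,0,0.0605],0.02],
    [[0,0,0],[0,0,0.0605],0.02],
    [[0,0,0],[0,0,0.0605],0.02],
    [[0,0,0],[0,0,0.0605],0.02],
    [[0,0,0],[0,0,0.0605],0.02],
  ],
)

```text
time: 30.73
tool_pos: [528.5, 115.5, 101.5]
tool_rot: [[1.0, -0.0, 0.002], [-0.0, -1.0, 0.001], [0.002, -0.001, -1.0]]
contact_force: [-1.9, 1.2, 7.3]
gripper_width: 32.7
```

servo_tool(
  plan=[
    [[0,0,0],[0,0,-0.02],0.02],
    [[0,0,0],[0,0,-0.05],0.02],
    [[0,0,0],[0,0,-0.08],0.02],
    [[0,0,0],[0,0,-0.085],0.02],
    [[0,0,0],[-0.005,-0.02,-0.085],0.02],
    [[0,0,0],[-0.014,-0.05,-0.085],0.02],
    [[0,0,0],[-0.024,-0.085,-0.085],0.02],
    [[0,0,0],[-0.034,-0.12,-0.085],0.02],
    [[0,0,0],[-0.042,-0.15,-0.085],0.02],
    [[0,0,0],[-0.0455,-0.165,-0.085],0.02],
    [[0,0,0],[-0.0465,-0.169,-0.085],0.02],
    [[0,0,0],[-0.0465,-0.169,-0.085],0.02],
  ],
)

```text
time: 31.73
tool_pos: [480.7, 285.1, 184.8]
tool_rot: [[1.0, 0.003, -0.001], [0.003, -1.0, -0.0], [-0.001, 0.0, -1.0]]
contact_force: [0.1, -0.6, -1.7]
gripper_width: 32.5
```

servo_tool(
  plan=[
    [[0,0,0],[0,0,0],0.02],
    [[0,0,0],[0,0,0.015],0.02],
    [[0,0,0],[0,0,0.04],0.02],
    [[0,0,0],[0,0,0.06],0.02],
    [[0,0,0],[0,0,0.07],0.02],
    [[0,0,0],[0,0,0.075],0.02],
    [[0,0,0],[0,0,0.078],0.02],
    [[0,0,0],[0,0,0.08],0.02],
    [[0,0,0],[0,0,0.08],0.02],
    [[0,0,0],[0,0,0.08],0.02],
  ],
)

```text
time: 32.57
tool_pos: [482.5, 284.4, 106.5]
tool_rot: [[1.0, -0.001, 0.002], [-0.001, -1.0, 0.001], [0.002, -0.001, -1.0]]
contact_force: [-0.7, -0.3, 1.7]
gripper_width: 32.5
```

Contact came at the original height. I'll release, rise and clear the view.

servo_tool(
  plan=[
    [[0,0,0],[0,0,0.0003],0.02],
    [[0,0,0],[0,0,0.0003],0.045],
    [[0,0,0],[0,0,0.0003],0.06],
    [[0,0,0],[0,0,0.0003],0.06],
    [[0,0,0],[0,0,0.0003],0.06],
    [[0,0,0],[0,0,-0.02],0.06],
    [[0,0,0],[0,0,-0.05],0.06],
    [[0,0,0],[0,0,-0.08],0.06],
    [[0,0,0],[0,0,-0.11],0.06],
    [[0,0,0],[0,0,-0.13],0.06],
  ],
)

```text
time: 33.4
tool_pos: [482.3, 284.8, 238.1]
tool_rot: [[1.0, -0.0, 0.003], [-0.0, -1.0, 0.002], [0.003, -0.002, -1.0]]
contact_force: [-0.3, -0.3, 0.4]
gripper_width: 60.1
```

servo_tool(
  plan=[
    [[0,0,0],[0,0.03,0],0.06],
    [[0,0,0],[0,0.065,0],0.06],
    [[0,0,0],[0,0.1,0],0.06],
    [[0,0,0],[0,0.135,0],0.06],
    [[0,0,0],[0,0.17,0],0.06],
    [[0,0,0],[0,0.205,0],0.06],
    [[0,0,0],[0,0.24,0],0.06],
    [[0,0,0],[0,0.27,0],0.06],
    [[0,0,0],[0,0.29,0],0.06],
    [[0,0,0],[0,0.3,0],0.06],
    [[0,0,0],[0,0.3,0],0.06],
    [[0,0,0],[0,0.3,0],0.06],
  ],
)

```text
time: 34.4
tool_pos: [481.7, -15.1, 235.4]
tool_rot: [[1.0, -0.0, 0.0], [-0.0, -1.0, 0.001], [0.0, -0.001, -1.0]]
contact_force: [0.5, 0.6, -0.1]
gripper_width: 59.9
```

```bash
python3 - <<'E'
from h import *
a=shot('scene','s10.png')['color'];b=shot('top','t10.png')['color']
s0=cv2.imread('pics/scene0.png');t0=cv2.imread('pics/top0.png')
c=lambda m:cv2.resize(m[213:303,445:545],(267,240),interpolation=2)
t=lambda m:cv2.resize(m[170:240,140:220],(266,240),interpolation=2)
bot=np.hstack([c(s0),c(a),t(b)])
cv2.imwrite('pics/c12.png',np.vstack([cv2.resize(a[150:350,160:500],(bot.shape[1],340)),bot]))
o=env.get_obs();print(o['time'],o['tool_pos'])
E
```

```text
34.5 [481.76296072 -13.83872991 235.43721003]
```

View pics/c12.png

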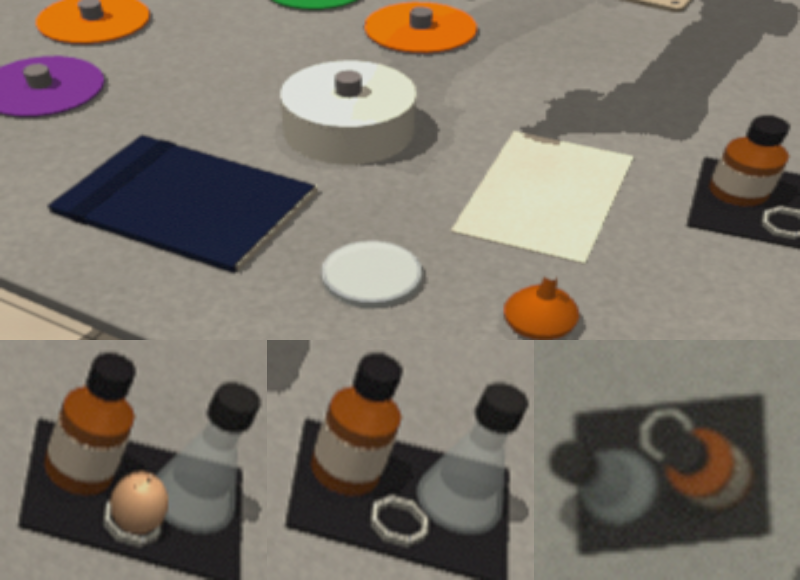

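The bottle and flask stand where they were at the start, as the before and after crops show. The lid is flat on the tub and the bulb, dish and notebook are where they were, so I'm handing in.

```bash
python3 -c "
from plant import env
print(env.job_done())"
```

```text
the job is handed in; nothing more can be done
None
```

The job is done and handed in at 34.5 s on the robot's clock. I stood the bottle and flask on the white sheet, set the egg upright in the tub's cup, put the white lid on, and returned the flask and bottle to their places on the black stand.

- **Egg:** it touched down exactly 3 mm lower than on the stand, which is the height difference between the stand plate and the tub floor. Pictures taken before the lid went on showed it upright in the cup.
- **Lid:** it came down exactly 66 mm above its bench height, which is fully home. It looked level in both views.
- **Flask and bottle:** both were set down at commanded positions matching their starting ones, and their measured heights agreed to 0.1 mm. The before and after pictures match.
- **Left alone:** the bulb, dish and notebook look unmoved, and the gripper was clear of everything at the end.

No check failed. The two cameras disagreed by up to about 5 mm on some points. I averaged them, and the arm's position after gripping the egg agreed with that average.

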